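Snap a chisel into the sloping clip rack

ROBOT

A 6-joint arm with a two-finger parallel gripper is mounted at the origin on the work surface. World frame = base frame: x ahead of the robot, y to its left, z up, the work surface at z = 0. Lengths are in m, angles in rad, forces in N, time in s.
With the tool pointing down it reaches from about 0.275 to 0.975 m from the base axis. Payload 8.4 kg.
Tool frame: the origin (TCP) lies on the front face of the gripper's body, between the roots of the fingers; the fingertips stand 88 mm ahead of it and the grasp point (between the pads) lies r.grip_depth ahead of it (r.grip_depth is the distance from the TCP to the grasp point, in m); z points along the fingers, y is the line along which they close (so a half turn about z gives the same grasp; the last joint's range is limited). The gripper opens to 92 mm and grips with 3 to 60 N. Pads are 20 mm wide; open, the fingers measure 128 mm over their backs; the gripper's body (75 mm by 189 mm) begins 69 mm behind the grasp point.
Start: joints at [-1.27, 0.353, 1.633, -0, 1.155, -0.002], TCP at [0.186, -0.597, 0.303] pointing down, gripper open.
Joint ranges: [-2.63, 2.63], [-0.92, 2.1], [0.06, 2.66], [-1.3, 4.44], [0, 2.69], [-3.02, 3.02]. Speed limits (rad/s): [2.22, 2.22, 2.79, 3.14, 3.14, 3.14].

INTERFACE

Orientations are given as a unit quaternion [x, y, z, w].
In Python, from workcell import sensors, get_image, job, spot_in, trace, r gives the robot as it stands.
- The arm moves only by the tool servo_tool, never from a script. Its argument "motion" is a list of rows, each an object with "delta_pos": the shift along the tool's x, y, z in units of 0.2 m (1.0 is 0.2 m), a list of three; "roll": the turn about the tool's z in units of 90 degrees (1.0 is 90 degrees). A call has 1 to 5 rows; each row is the pose to reach, as a shift and turn from the pose commanded when the call began, along the tool's axes at that moment; what a row does not reach only later rows make up. A row lasts 1/8 s, in which the tool goes at most 62.5 mm and 10.7 degrees, less where a joint would pass 70% of its speed; a pose out of reach is approached as far as the arm can. A call with a number of a shift or a turn outside -1 to 1 is refused whole. A call with a gripper value outside its range is refused whole. "hand" is the closure, from 0 (fully open) to 1 (shut), set as the call begins (left out, the last holds). The fingers move at their own pace and stop on an object; the grip force is fixed at half the most. Time passes only in rows, so rows that repeat a pose let the fingers close. It gives the time, the measured TCP pose, the force, the opening and the grip force at its end, in the units of the state.
- sensors.get_state(): the state, without advancing time (a new reading comes with each control period).
- get_image(name): name is "scene" or "top" or "wrist"; returns a dict with "image" (384x512x3 uint8, red, green, blue), "K" (3x3 intrinsics, pixels), "R" (3x3) and "t" (3): a world point X has camera coordinates R X + t. Camera axes: x right, y down, z forward; pixel columns grow to the right and rows downward; lengths in m; the calibration is good to about 2 mm. The wrist camera is an equidistant fisheye: a pixel r from the principal point sees the ray r / f radians off the axis. A picture is of the moment at which its call begins. There is no depth.
- job.hand_in(): hands the job in; it is judged then, once.
Trained networks look in the newest picture that a camera, given by its name, has taken for a name from the list of things; names that differ only in an ending like _2 or _b are one class to them, and where a whole thing is asked for, a point or a joint stands for the part that bears it (a point fixed in the world has none). Each returns a list of dicts, best first, with "score" (0 to 1); they miss things now and then, are a little off and sometimes report something else, mostly with a low value. They report only what shows in the picture. A call takes as long as a camera call. They do not tell look-alikes from the thing itself.
- spot_in(camera, label): "location" ([x, y, z] in m, in world coordinates, good to about 4 mm: the middle of the surface that is visible of it).
- trace(camera, label): "pixels" (384x512 bool, what is visible of it).
The state is a dict: "time_s": time; "joint_positions": joint angles; "qvel": joint speeds; "joint_efforts": joint torques, N m; "ee_pos": TCP position; "orientation": TCP orientation; "force": force on the tool from outside, world axes, zero at the start; "moment": the same for the moment, N m; "width": opening from 0.0 (shut) to 1.0 (fully open); "grasp_force": force on a finger pad.
Only numpy, scipy, OpenCV 4.12 (cv2) and the standard library are available. Lean on these libraries where they do the work, as an engineer would, in place of code of your own. Each camera call takes 0.05 s, during which the arm holds its last target. There are 200 camera calls.

TASK

Take the wide-bladed chisel off the wooden rest and press its handle squarely into the two spring clips of the sloping rack, handle centred on the clips and blade pointing to the long end of the rack board with its flat parallel to the board. Push until it snaps past the clip rollers and sits home, then stop pushing, so that the sprung saddle behind it is not driven down hard, and let go. Leave the narrow chisel, the pine bar and the metal cup where they are.

Things in the scene. Friction and masses are not known exactly. Their poses are not given: they have to be found in the camera images.
- wide_mid (a point): Middle of the wide chisel's handle, on its axis: round wooden handle, diameter 30, 120 long (y -60 to 60 mm). y runs along the handle towards the blade; z is normal to the flat of the blade, up as it lies on the rest. About 0.2 kg, balance point 20 mm from here towards the blade. It starts level on the rest, axis 48 mm above the table, and is snapped home when this point is at clip_home.
- wide_tip (a point): Cutting edge of the wide chisel, 140 mm from wide_mid along its y. Flat steel blade 32 mm wide, 4 thick, 65 long, behind it a steel neck, diameter 18, 15 long.
- wide_chisel: The wide chisel as a whole; origin and axes as wide_mid.
- narrow_mid (a point): Middle of the narrow chisel's handle: the same handle, but a blade only 10 mm wide. It lies on the rest parallel to the wide one, 100 mm beside it (which one is nearer to the robot varies), blade to the same side. It must stay there.
- rest: Fixed light-wood chisel rest, origin under the centre of its base (180 x 110 x 12 mm). Two rails at y -42 and +42 mm, 14 thick, top 42 above the table, with vee notches at x -50 and +50, carry the handles near their ends, along y. Between the rails 70 mm of handle is free, with 21 mm of clear air under it.
- clip_home (a point): Home point for the middle of the handle. z: normal of the sloping board, 35 degrees from vertical, leaning towards the robot at yaw 0; the handle is pressed in along -z. x: up the slope. y: level, along the rack; the handle lies along y with its blade to +y, the long end of the board. Here the handle lies in the vees of the sprung saddle.
- board: The sloping board; axes as clip_home, origin on its face 55 mm behind clip_home. 130 mm up the slope; along y from -88 to +148 mm. Two clips, 16 mm wide, at y -42 and +42 mm (68 mm clear between them for fingers). Each has a pair of slippery white rollers, radius 4 mm, on sprung jaws, at x -14 and +14 (gap 20), 11 mm above clip_home.
- saddle (a joint): How far the sprung rubber saddle behind the handle is driven down (-z of clip_home), m: 0 at rest and with the handle home, stop 0.012; beyond 0.009 it is damaged. Once home, about 17 N of pushing drives it 9 mm. Pressing in: rollers met at z 24 mm over clip_home, resistance peaks near z 18 mm at 8 to 13 N in all and is gone by z 8 mm; from about z 6 mm the rollers draw the handle home.
- pine_bar: Pine bar 180 x 36 x 28 mm lying on the bench between rack and rest; origin under its middle.
- jar: Empty metal cup, diameter 80 mm, 90 mm high, beyond the pine bar; origin under its middle.
Not all that is in view belongs to the job. What is shaped like the wide_chisel but red is not meant.

How it is judged:
By the outcome, as a careful person would: the job done as asked, in the order asked, and still so for the second after the job is handed in, with the robot touching nothing.
It also fails if it takes over 51 s, if anything falls off the work surface, if the arm or the gripper's body presses on something with over 40 N, if the wrist force passes 120 N, or if a joint passes its speed limit or range.

## Working session

There is one attempt and no reset: what is moved stays moved. The work goes in short steps, Python scripts to look and compute and a tool call to move; the robot and the scene stay as the last step left them, time stands still between calls to the robot, and variables do not carry over. Pictures are saved under pics/ and viewed, at most 10 in all, crops included, and the job is handed in when it is done.

Besides the shell and the picture viewer there is one more tool, called by a JSON object that holds its "api" and its "payload", one argument or row to a line. servo_tool: Moves the arm, as the interface text tells. Shifts and turns lie within -1 to 1; 1 stands for 0.2 m of shift or 90 degrees of turn. Its arguments: {"type":"object","properties":{"motion":{"type":"array"},"hand":{"type":"number"}},"required":["motion"]}

```bash
mkdir -p pics; ls; python3 - <<'E'
from workcell import *
import cv2,numpy as np
print(r.grip_depth, sensors.get_state())
for c in("scene","top"):
    d=get_image(c); cv2.imwrite(f"pics/{c}0.png",d["image"][:,:,::-1]); print(c,d["K"].tolist(),np.round(d["R"],4).tolist(),d["t"].tolist())
    for n in("wide_mid","wide_tip","wide_chisel","narrow_mid","rest","board","pine_bar","jar","clip_home"):
        try: print(n,[(np.round(q["location"],3).tolist(),round(q["score"],2)) for q in spot_in(c,n)])
        except Exception as e: print(n,e)
E
```

```text
pics
0.0694 {'time_s': 0.0, 'joint_positions': array([-1.27040517e+00,  3.53641269e-01,  1.63414076e+00,  3.08360371e-05,
        1.15520676e+00, -2.39645119e-03]), 'qvel': array([ 1.04242101e-03, -6.03156925e-04, -1.13272414e-03, -1.25449801e-04,
       -2.63627082e-05, -1.13885246e-03]), 'joint_efforts': array([-4.25372650e-05, -5.93840361e+01, -3.34220159e+01,  6.96021016e-02,
        2.34277127e-02, -1.25623542e-04]), 'ee_pos': array([ 0.18626015, -0.59619997,  0.30196508]), 'orientation': array([ 9.88562529e-01,  1.50809940e-01, -8.96810021e-05, -6.92428056e-04]), 'force': array([-0.21158742,  0.02888304,  0.151754  ]), 'moment': array([-0.00071976, -0.00348123, -0.02234286]), 'grasp_force': 0.0, 'width': 1.0004957216901627}
scene [[499.00699254112624, 0.0, 257.4799237390694], [0.0, 499.00699254112624, 193.90111034705703], [0.0, 0.0, 1.0]] [[0.8276, 0.5612, -0.0121], [0.2887, -0.4441, -0.8482], [-0.4814, 0.6985, -0.5296]] [-0.3738827181268233, -0.0936461244417202, 2.067986732605829]
wide_mid [([0.558, -0.229, 0.05], 0.98), ([0.56, -0.478, 0.019], 0.75), ([0.33, 0.118, 0.029], 0.
[... 621 characters left out ...]
 1.0]] [[-0.0111, -0.9998, 0.0156], [-0.9971, 0.0099, -0.0751], [0.0749, -0.0164, -0.9971]] [-0.04046857893702825, 0.515403293942727, 1.3793632745797455]
wide_mid [([0.553, -0.207, 0.055], 0.85), ([0.316, 0.135, 0.025], 0.79), ([0.558, -0.459, 0.023], 0.63)]
wide_tip [([0.319, 0.133, 0.026], 0.97), ([0.561, -0.459, 0.022], 0.77), ([0.551, -0.209, 0.053], 0.7)]
wide_chisel [([0.315, 0.131, 0.024], 0.98), ([0.554, -0.208, 0.057], 0.8), ([0.56, -0.458, 0.02], 0.6)]
narrow_mid [([0.452, -0.206, 0.062], 0.57)]
rest [([0.493, -0.232, 0.013], 0.59)]
board [([0.56, 0.264, 0.07], 0.98)]
pine_bar [([0.527, 0.014, 0.029], 0.97)]
jar [([0.703, 0.02, 0.033], 0.84)]
clip_home [([0.56, 0.26, 0.068], 0.76)]
```

View pics/scene0.png

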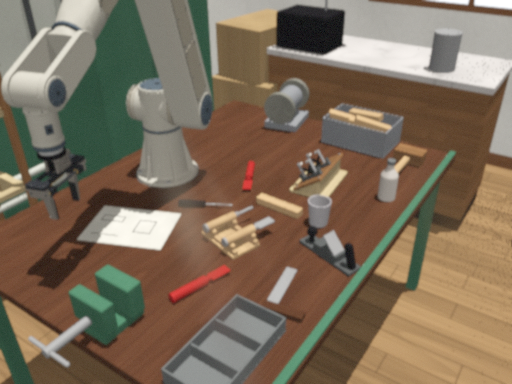

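View pics/top0.png

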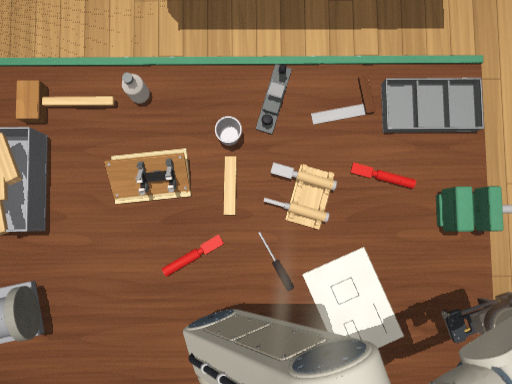

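The scene view shows the rest with the wide chisel (about 245,232) and the narrow one (about 225,220), with the rack at about (318,180). In the top view the wide chisel runs from its tip (272,168) to its butt (336,186). The rack is centred near (155,177) with its long end to the left (+y).

The tool can't tilt, so the chisel has to be rolled 35° about its own axis. I plan to roll it along the flat rail tops of the rest.

```bash
cat > h.py <<'E'
import numpy as np,cv2
from workcell import *
def ray(d,uv):
    K,R,t=map(np.array,(d["K"],d["R"],d["t"])); uv=np.atleast_2d(uv).astype(float)
    p=np.c_[(uv[:,0]-K[0,2])/K[0,0],(uv[:,1]-K[1,2])/K[1,1]]
    if d.get("fish"):
        a=np.linalg.norm(p,axis=1); v=np.c_[p/np.maximum(a,1e-9)[:,None]*np.sin(a)[:,None],np.cos(a)]
    else: v=np.c_[p,np.ones(len(p))]
    return -R.T@t, v@R
def onz(d,uv,z):
    c,v=ray(d,uv); return c+v*((z-c[2])/v[:,2])[:,None]
def proj(d,X):
    K,R,t=map(np.array,(d["K"],d["R"],d["t"])); c=np.atleast_2d(X)@R.T+t
    if d.get("fish"):
        n=np.linalg.norm(c[:,:2],axis=1); a=np.arctan2(n,c[:,2]); q=c[:,:2]/n[:,None]*a[:,None]
    else: q=c[:,:2]/c[:,2:]
    return q*[K[0,0],K[1,1]]+[K[0,2],K[1,2]]
def img(n):
    d=get_image(n); d["fish"]=n=="wrist"; return d
def yaw():
    q=sensors.get_state()["orientation"]; return np.degrees(2*np.arctan2(q[1],q[0]))
def move(P,yw):
    "tool-frame move (units) to TCP P and yaw of tool x"
    s=sensors.get_state(); a=np.radians(yaw()); d=np.array(P)-s["ee_pos"]
    return np.round([(d@[np.cos(a),np.sin(a),0])/.2,(d@[np.sin(a),-np.cos(a),0])/.2,-d[2]/.2,-((yw-yaw()+180)%360-180)/90],3)
E
python3 - <<'E'
from h import *
d=img("top")
for n,z in(("wide_chisel",.048),("narrow_mid",.048),("rest",.012),("board",.05)):
    for q in trace("top",n)[:3]:
        m=q["pixels"].astype(np.uint8); ys,xs=np.nonzero(m)
        P=onz(d,np.c_[xs,ys],z)[:,:2]; c=P.mean(0); w,v=np.linalg.eigh(np.cov((P-c).T)); a=v[:,1]*np.sign(v[1,1]); s=(P-c)@a
        print(n,q["score"],len(xs),c.round(4),"yaw-90",np.degrees(np.arctan2(a[1],a[0])).round(1)-90,"ext",s.min().round(3),s.max().round(3),"mid60",(c+a*(s.min()+.06)).round(4),"perp",np.ptp((P-c)@v[:,0]).round(3))
w=img("wrist");print(w["K"],w["R"],w["t"], "cam",-np.array(w["R"]).T@w["t"]); cv2.imwrite("pics/w0.png",w["image"][:,:,::-1])
big=cv2.resize(d["image"][130:230,95:350],None,fx=3.1,fy=3.1,interpolation=cv2.INTER_CUBIC);cv2.imwrite("pics/topc.png",big[:,:,::-1])
E
```

```text
wide_chisel 0.97 667 [ 0.5554 -0.2075] yaw-90 -16.599999999999994 ext -0.103 0.1 mid60 [ 0.5431 -0.2487] perp 0.034
wide_chisel 0.94 627 [0.3213 0.1275] yaw-90 29.799999999999997 ext -0.098 0.099 mid60 [0.3402 0.0944] perp 0.033
wide_chisel 0.92 611 [ 0.5565 -0.4505] yaw-90 -15.299999999999997 ext -0.103 0.097 mid60 [ 0.5452 -0.4916] perp 0.034
narrow_mid 0.56 537 [ 0.4542 -0.1976] yaw-90 -16.400000000000006 ext -0.087 0.117 mid60 [ 0.4466 -0.2234] perp 0.032
narrow_mid 0.28 622 [0.7002 0.0182] yaw-90 -76.2 ext -0.046 0.044 mid60 [0.7135 0.0215] perp 0.083
rest 0.64 1277 [ 0.4927 -0.2305] yaw-90 71.9 ext -0.095 0.087 mid60 [ 0.5263 -0.2415] perp 0.111
board 0.78 3057 [0.5633 0.2621] yaw-90 3.0 ext -0.123 0.127 mid60 [0.5665 0.1994] perp 0.126
[[297.31863964   0.         252.40645555]
 [  0.         297.31863964 187.69395011]
 [  0.           0.           1.        ]] [[ 2.99002204e-01 -9.54252381e-01 -2.74790701e-04]
 [-9.13256405e-01 -2.86240138e-01  2.89878116e-01]
 [-2.76695539e-01 -8.64232411e-02 -9.57063531e-01]] [-0.62473779 -0.03443215  0.39257001] cam [ 0.26397496 -0.57208621  0.3855239 ]
```

View pics/topc.png

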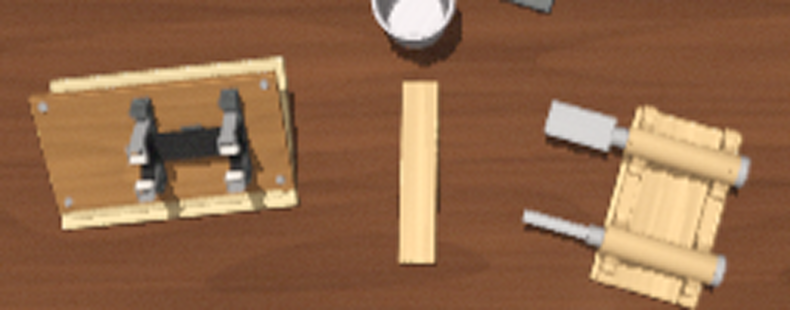

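The crop shows the rack yawed a few degrees, with its two dark clips, white rollers and a black saddle bar between them. The wide chisel sits on the upper notches of the rest, blade left. Now the approach.

```bash
python3 -c "
from h import *
print(move([.543,-.249,.24],73.4))"
```

```text
[ 2.22  -1.127  0.313 -0.623]
```

{"api": "servo_tool", "payload": {
  "motion": [
    {"delta_pos": [0.28,-0.14,0],"roll": -0.1},
    {"delta_pos": [0.56,-0.28,0],"roll": -0.2},
    {"delta_pos": [0.84,-0.42,0],"roll": -0.3},
    {"delta_pos": [1,-0.5,0],"roll": -0.4},
    {"delta_pos": [1,-0.5,0],"roll": -0.5}
  ]
}}

```text
time_s: 1.92
ee_pos: [0.3492, -0.4396, 0.3028]
orientation: [0.853, 0.521, 0.0, 0.0]
force: [0.5, 0.2, 0.8]
width: 1.001
grasp_force: 0.0
```

```bash
python3 -c "
from h import *
print(move([.543,-.249,.24],73.4))"
```

```text
[ 1.29   0.427  0.314 -0.117]
```

{"api": "servo_tool", "payload": {
  "hand": 0.35,
  "motion": [
    {"delta_pos": [0.3,0.1,0.05],"roll": -0.1},
    {"delta_pos": [0.6,0.2,0.1],"roll": -0.117},
    {"delta_pos": [0.9,0.3,0.2],"roll": -0.117},
    {"delta_pos": [1,0.4,0.3],"roll": -0.117},
    {"delta_pos": [1,0.427,0.314],"roll": -0.117}
  ]
}}

```text
time_s: 2.55
ee_pos: [0.5171, -0.3023, 0.2384]
orientation: [0.804, 0.595, -0.0, -0.001]
force: [-0.7, -0.7, 0.0]
width: 0.65
grasp_force: 0.0
```

{"api": "servo_tool", "payload": {
  "motion": [
    {"delta_pos": [0.2,0.15,0]},
    {"delta_pos": [0.24,0.15,0]},
    {"delta_pos": [0.24,0.15,0]}
  ]
}}

```text
schema error: expected keys delta_pos, roll
```

```bash
cat > c.py <<'E'
from h import *
w=img("wrist"); np.set_printoptions(suppress=True)
for q in trace("wrist","wide_chisel")[:2]:
    ys,xs=np.nonzero(q["pixels"]); P=onz(w,np.c_[xs,ys],.048)[:,:2]; c=P.mean(0); _,v=np.linalg.eigh(np.cov((P-c).T)); a=v[:,1]*np.sign(v[1,1]); s=(P-c)@a
    print(q["score"],len(xs),c.round(4),np.degrees(np.arctan2(a[1],a[0])).round(1),s.min().round(3),s.max().round(3),"mid from tip",(c+a*(s.max()-.14)).round(4),"perp",np.ptp((P-c)@v[:,0]).round(3))
cv2.imwrite("pics/w1.png",w["image"][:,:,::-1]); print(sensors.get_state()["ee_pos"],yaw(),move([.543,-.249,.121],73.4))
E
python3 c.py
```

```text
0.81 1013 [ 0.56   -0.4329] 73.5 -0.109 0.086 mid from tip [ 0.5447 -0.4846] perp 0.032
0.69 5982 [ 0.5512 -0.2207] 73.2 -0.091 0.09 mid from tip [ 0.5369 -0.2682] perp 0.032
[ 0.51600228 -0.30413748  0.23957127] 72.92604996446663 [ 0.303  0.048  0.593 -0.005]
```

View pics/w1.png

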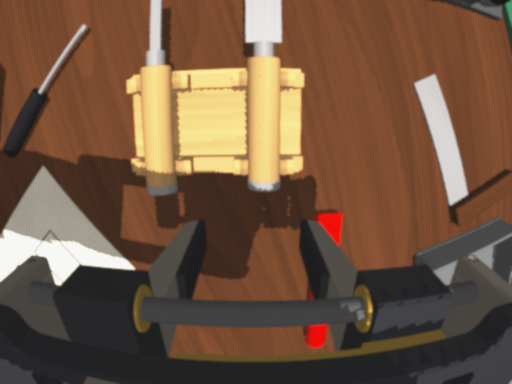

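The wrist view shows the wide chisel from its butt (264,188) up past the neck (264,45). The narrow one is at (158,120). The butt gives mid ≈ (0.542, -0.250), which agrees with the top view.

{"api": "servo_tool", "payload": {
  "motion": [
    {"delta_pos": [0.2,0.048,0.1],"roll": 0},
    {"delta_pos": [0.303,0.048,0.3],"roll": 0},
    {"delta_pos": [0.303,0.048,0.5],"roll": 0},
    {"delta_pos": [0.303,0.048,0.593],"roll": 0},
    {"delta_pos": [0.303,0.048,0.593],"roll": 0}
  ]
}}

```text
time_s: 3.28
ee_pos: [0.5421, -0.2496, 0.121]
orientation: [0.805, 0.593, -0.0, -0.001]
force: [0.3, 0.1, 0.7]
width: 0.648
grasp_force: 0.0
```

{"api": "servo_tool", "payload": {
  "hand": 1,
  "motion": [
    {"delta_pos": [0,0,0],"roll": 0},
    {"delta_pos": [0,0,0],"roll": 0},
    {"delta_pos": [0,0,0],"roll": 0},
    {"delta_pos": [0,0,0],"roll": 0}
  ]
}}

```text
time_s: 3.78
ee_pos: [0.5434, -0.2491, 0.1221]
orientation: [0.804, 0.594, 0.0, 0.001]
force: [-0.5, 0.3, 5.4]
width: 0.32
grasp_force: 30.0
```

{"api": "servo_tool", "payload": {
  "motion": [
    {"delta_pos": [0,0,-0.06],"roll": 0},
    {"delta_pos": [0,0,-0.11],"roll": 0},
    {"delta_pos": [0,-0.06,-0.11],"roll": 0},
    {"delta_pos": [0,-0.12,-0.11],"roll": 0},
    {"delta_pos": [0,-0.12,-0.11],"roll": 0}
  ]
}}

```text
time_s: 4.4
ee_pos: [0.5183, -0.2412, 0.1429]
orientation: [0.805, 0.594, -0.0, -0.001]
force: [0.1, -0.2, -1.9]
width: 0.319
grasp_force: 30.0
```

{"api": "servo_tool", "payload": {
  "motion": [
    {"delta_pos": [0,0,0.03],"roll": 0},
    {"delta_pos": [0,0,0.05],"roll": 0},
    {"delta_pos": [0,0,0.062],"roll": 0},
    {"delta_pos": [0,0,0.062],"roll": 0}
  ]
}}

```text
time_s: 4.9
ee_pos: [0.5201, -0.2419, 0.1326]
orientation: [0.804, 0.594, -0.0, -0.0]
force: [-9.0, 2.8, 26.5]
width: 0.319
grasp_force: 30.0
```

{"api": "servo_tool", "payload": {
  "motion": [
    {"delta_pos": [0,-0.01,-0.014],"roll": 0},
    {"delta_pos": [0,-0.01,-0.014],"roll": 0}
  ]
}}

```text
time_s: 5.15
ee_pos: [0.5181, -0.2412, 0.1335]
orientation: [0.804, 0.594, -0.0, -0.0]
force: [0.1, -0.6, -3.6]
width: 0.321
grasp_force: 30.0
```

```bash
python3 - <<'E'
from h import *
w=img("wrist"); cv2.imwrite("pics/w2.png",w["image"][:,:,::-1])
s=sensors.get_state(); print(s["ee_pos"],s["force"],yaw())
E
```

```text
[ 0.51809968 -0.24120788  0.13330148] [ 0.2404419   0.11902077 -2.92740245] 72.87963103031352
```

View pics/w2.png

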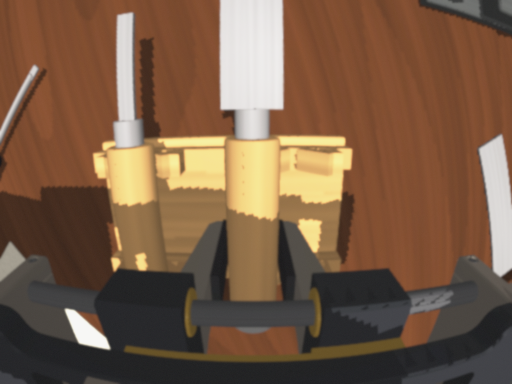

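The chisel handle (252,200) sits on the flat between the notches, blade flat up (222–283, row 50). Next I lower it to touch, open a little, shift and close to roll it.

{"api": "servo_tool", "payload": {
  "motion": [
    {"delta_pos": [0,0,0.005],"roll": 0},
    {"delta_pos": [0,0,0.005],"roll": 0}
  ]
}}

```text
time_s: 5.45
ee_pos: [0.5181, -0.2412, 0.1325]
orientation: [0.804, 0.594, -0.0, -0.0]
force: [-0.2, -1.0, -0.5]
width: 0.316
grasp_force: 30.0
```

{"api": "servo_tool", "payload": {
  "hand": 0.45,
  "motion": [
    {"delta_pos": [0,0,0],"roll": 0},
    {"delta_pos": [0,0,0],"roll": 0},
    {"delta_pos": [0,-0.023,0],"roll": 0},
    {"delta_pos": [0,-0.046,0],"roll": 0},
    {"delta_pos": [0,-0.046,0],"roll": 0}
  ]
}}

```text
time_s: 6.08
ee_pos: [0.5089, -0.2384, 0.1328]
orientation: [0.805, 0.594, -0.0, -0.0]
force: [1.7, -0.8, -0.0]
width: 0.549
grasp_force: 0.0
```

```bash
python3 - <<'E'
from h import *
w=img("wrist"); cv2.imwrite("pics/w3.png",w["image"][:,:,::-1])
s=sensors.get_state(); print(s["ee_pos"],s["force"],yaw(),s["width"])
for q in trace("wrist","wide_chisel")[:2]:
    ys,xs=np.nonzero(q["pixels"])
    for r in (20,50,80,180,200): 
        k=xs[ys==r]; print(r,k.min() if len(k) else 0,k.max() if len(k) else 0)
E
```

```text
[ 0.50920863 -0.23850988  0.13281846] [ 0.83681728 -0.24229252 -0.03474058] 72.8742628158452 0.5483963994618364
```

View pics/w3.png

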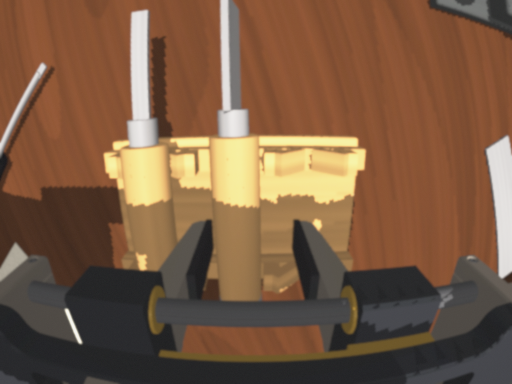

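The view shows that the handle rolled freely to the left finger (235,200) and the blade is now nearly on edge (222–240). Closing should roll it back to a net shift of about 9 mm, which is about 35°.

{"api": "servo_tool", "payload": {
  "hand": 1,
  "motion": [
    {"delta_pos": [0,0,0],"roll": 0},
    {"delta_pos": [0,0,0],"roll": 0},
    {"delta_pos": [0,0,0],"roll": 0}
  ]
}}

```text
time_s: 6.55
ee_pos: [0.5068, -0.2376, 0.1324]
orientation: [0.804, 0.594, -0.002, -0.003]
force: [-10.4, 2.9, 11.4]
width: 0.293
grasp_force: 30.5
```

{"api": "servo_tool", "payload": {
  "motion": [
    {"delta_pos": [0,0,-0.1],"roll": 0},
    {"delta_pos": [0,0,-0.2],"roll": 0},
    {"delta_pos": [0,0,-0.4],"roll": 0},
    {"delta_pos": [0,0,-0.5],"roll": 0},
    {"delta_pos": [0,0,-0.5],"roll": 0}
  ]
}}

```text
time_s: 7.18
ee_pos: [0.51, -0.2388, 0.2339]
orientation: [0.804, 0.594, 0.001, 0.001]
force: [0.5, 0.1, -2.9]
width: 0.297
grasp_force: 29.0
```

```bash
cat > ang.py <<'E'
from h import *
w=img("wrist"); cv2.imwrite("pics/w4.png",w["image"][:,:,::-1])
s=sensors.get_state(); print(s["ee_pos"],s["force"],yaw(),s["width"],s["grasp_force"])
a=np.radians(yaw()); ex=np.array([np.cos(a),np.sin(a),0]); ey=np.array([np.sin(a),-np.cos(a),0])
M=s["ee_pos"]-np.array([0,0,.0745])
for y in (.085,.1,.115):
  for r in (0,25,30,35,40,45,60):
    t=np.radians(r); u=ey*np.cos(t)+np.array([0,0,1])*np.sin(t) # +x edge raised
    n=-ey*np.sin(t)+np.array([0,0,1])*np.cos(t)
    p=proj(w,[M+ex*y+i*u*.016+j*n*.002 for i in(1,-1) for j in (1,-1)])
    print(y,r,p[:,1].mean().round(),p[:,0].round().astype(int))
E
python3 ang.py
```

```text
[ 0.50934497 -0.23850747  0.23260807] [ 0.11167213  0.09414644 -3.43097061] 72.88320814898395 0.2951785813701455 28.97838681936264
0.085 0 95.0 [283 282 221 222]
0.085 25 94.0 [279 282 224 227]
0.085 30 94.0 [278 281 225 229]
0.085 35 94.0 [276 280 226 231]
0.085 40 94.0 [275 279 228 233]
0.085 45 94.0 [273 278 229 235]
0.085 60 94.0 [265 272 235 241]
0.1 0 67.0 [283 282 221 222]
0.1 25 67.0 [280 282 224 227]
0.1 30 66.0 [278 282 225 229]
0.1 35 66.0 [277 281 226 231]
0.1 40 66.0 [275 279 227 232]
0.1 45 66.0 [273 278 229 234]
0.1 60 66.0 [265 272 235 241]
0.115 0 39.0 [283 282 221 222]
0.115 25 39.0 [280 282 224 227]
0.115 30 39.0 [278 282 225 229]
0.115 35 39.0 [277 281 226 231]
0.115 40 39.0 [275 279 228 233]
0.115 45 39.0 [273 278 229 235]
0.115 60 39.0 [265 272 235 241]
```

View pics/w4.png

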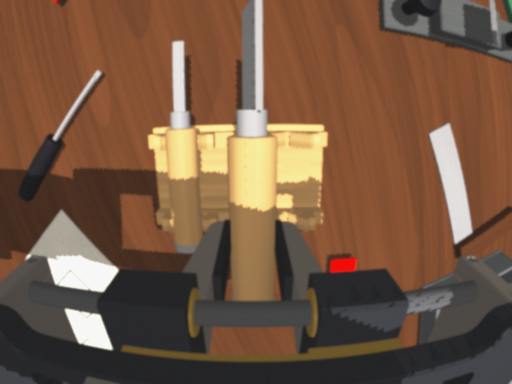

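The blade is nearly on edge (241–264, t≈75°), so the finger slid the handle back without rolling it. I'll put it back in its notch and turn it there, dragging closed fingertips over the top of the handle.

{"api": "servo_tool", "payload": {
  "motion": [
    {"delta_pos": [0,0.1,0],"roll": 0},
    {"delta_pos": [0,0.177,0.1],"roll": 0},
    {"delta_pos": [0,0.177,0.3],"roll": 0},
    {"delta_pos": [0,0.177,0.45],"roll": 0},
    {"delta_pos": [0,0.177,0.52],"roll": 0}
  ]
}}

```text
time_s: 7.85
ee_pos: [0.5436, -0.2493, 0.129]
orientation: [0.804, 0.594, -0.0, 0.0]
force: [-11.9, 3.4, 44.7]
width: 0.318
grasp_force: 30.0
```

{"api": "servo_tool", "payload": {
  "motion": [
    {"delta_pos": [0,0,0.01],"roll": 0},
    {"delta_pos": [0,0,0.025],"roll": 0},
    {"delta_pos": [0,0,0.025],"roll": 0}
  ]
}}

```text
time_s: 8.22
ee_pos: [0.5435, -0.2493, 0.1257]
orientation: [0.804, 0.594, 0.0, 0.001]
force: [-8.2, 3.2, 35.5]
width: 0.314
grasp_force: 30.0
```

{"api": "servo_tool", "payload": {
  "hand": 0.45,
  "motion": [
    {"delta_pos": [0,0,-0.01],"roll": 0},
    {"delta_pos": [0,0,-0.01],"roll": 0},
    {"delta_pos": [0,0,-0.01],"roll": 0}
  ]
}}

```text
time_s: 8.6
ee_pos: [0.5426, -0.2487, 0.1247]
orientation: [0.804, 0.594, -0.0, -0.001]
force: [-0.2, -0.8, -1.2]
width: 0.547
grasp_force: 0.0
```

{"api": "servo_tool", "payload": {
  "motion": [
    {"delta_pos": [0,0,-0.1],"roll": 0},
    {"delta_pos": [0,0,-0.2],"roll": 0},
    {"delta_pos": [0,0,-0.4],"roll": 0},
    {"delta_pos": [0,0,-0.5],"roll": 0},
    {"delta_pos": [0,0,-0.5],"roll": 0}
  ]
}}

```text
time_s: 9.22
ee_pos: [0.5441, -0.2494, 0.2283]
orientation: [0.804, 0.594, 0.001, 0.002]
force: [0.6, 0.2, -0.1]
width: 0.548
grasp_force: 0.0
```

```bash
cat > v.py <<'E'
from h import *
import sys
w=img("wrist"); cv2.imwrite(f"pics/{sys.argv[1]}.png",w["image"][:,:,::-1])
s=sensors.get_state(); print(s["ee_pos"],s["force"],yaw(),s["width"],s["grasp_force"])
a=np.radians(73.2); ex=np.array([np.cos(a),np.sin(a),0]); ey=np.array([np.sin(a),-np.cos(a),0])
M=np.array([.543,-.249,.048])
for r in (0,20,30,35,40,50,60,70,80,90,100,110):
    t=np.radians(r); u=ey*np.cos(t)+np.array([0,0,1])*np.sin(t); n=-ey*np.sin(t)+np.array([0,0,1])*np.cos(t)
    p=proj(w,[M+ex*.1+i*u*.016+j*n*.002 for i in(1,-1) for j in (1,-1)])
    print(r,p[:,1].mean().round(),p[:,0].round(1))
row=int(p[:,1].mean()); 
for dr in(-8,0,8): print(row+dr," ".join(map(str,w["image"][row+dr,200:310].mean(1).astype(int))))
E
python3 v.py w5
```

```text
[ 0.54341446 -0.24905109  0.22673346] [-0.64122543 -0.35835741 -0.30316822] 72.88064102187565 0.549952318168786 0.0
0 80.0 [269.1 268.8 232.  232.3]
20 80.0 [267.5 268.9 232.7 234.5]
30 80.0 [265.9 268.1 233.9 236.3]
35 80.0 [264.9 267.4 234.6 237.3]
40 80.0 [263.7 266.7 235.5 238.5]
50 80.0 [261.1 264.7 237.5 241. ]
60 80.0 [258.2 262.3 239.9 243.7]
70 80.0 [254.9 259.5 242.6 246.7]
80 80.0 [251.5 256.3 245.4 249.7]
90 80.0 [248.  252.9 248.4 252.8]
100 80.0 [244.7 249.5 251.5 255.8]
110 80.0 [241.5 246.1 254.5 258.6]
71 96 97 96 96 94 94 92 92 91 91 92 95 97 97 97 96 94 91 90 88 87 87 88 91 94 96 96 96 96 97 97 98 99 99 99 97 96 95 93 90 101 120 136 141 143 144 143 143 142 143 143 142 142 143 154 184 214 222 220 206 169 127 104 99 97 95 95 94 93 92 90 90 87 89 89 92 91 91 90 90 90 92 91 92 92 91 91 92 94 95 96 96 96 95 94 94 94 94 93 91 91 91 93 92 93 90 89 90 91 93
79 95 95 95 95 96 96 95 95 94 92 91 91 92 93 96 97 97 96 94 92 91 90 87 86 88 88 92 95 95 95 95 95 97 99 99 99 99 95 87 79 90 116 136 142 143 143 144 143 143 143 144 143 142 144 154 182 214 222 221 208 170 126 102 99 100 99 99 97 96 95 94 93 92 90 88 88 88 91 92 92 91 91 90 92 91 93 93 93 93 91 93 95 95 97 96 96 95 95 94 94 92 92 90 91 90 91 91 90 89 89
87 92 92 94 95 95 95 96 95 96 95 93 93 92 91 90 92 93 95 97 97 96 93 93 89 88 88 86 88 90 92 94 95 95 96 95 97 98 95 87 77 90 118 136 142 143 144 143 144 144 144 144 143 144 144 154 182 214 222 221 208 172 126 99 94 95 97 100 98 98 98 96 95 94 92 93 90 89 87 88 91 93 92 90 91 90 91 91 92 92 91 90 91 92 93 95 97 97 95 93 94 95 94 92 91 90 91 91 92 92 91
```

View pics/w5.png

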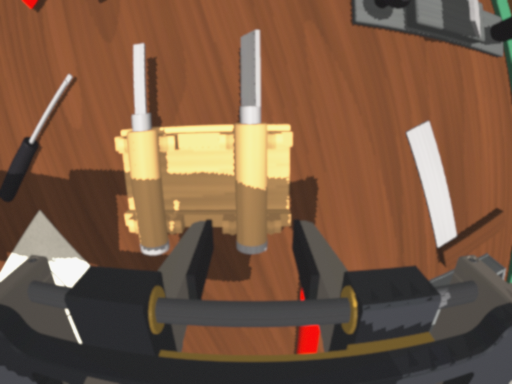

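The chisel is back in its notch (252,190). Blade columns 241/255/261 give t≈65°. I now close the fingers and touch the handle top.

{"api": "servo_tool", "payload": {
  "hand": 1,
  "motion": [
    {"delta_pos": [0,-0.025,0],"roll": 0},
    {"delta_pos": [0,-0.025,0.05],"roll": 0},
    {"delta_pos": [0,-0.025,0.15],"roll": 0},
    {"delta_pos": [0,-0.025,0.3],"roll": 0},
    {"delta_pos": [0,-0.025,0.36],"roll": 0}
  ]
}}

```text
time_s: 9.9
ee_pos: [0.5371, -0.2469, 0.151]
orientation: [0.804, 0.594, -0.001, -0.002]
force: [1.8, 0.2, 32.3]
width: 0.025
grasp_force: 18.8
```

{"api": "servo_tool", "payload": {
  "motion": [
    {"delta_pos": [0,0,0.01],"roll": 0},
    {"delta_pos": [0,0,0.015],"roll": 0},
    {"delta_pos": [0,0,0.015],"roll": 0}
  ]
}}

```text
time_s: 10.28
ee_pos: [0.5383, -0.2473, 0.1513]
orientation: [0.804, 0.594, -0.0, -0.0]
force: [-3.7, 3.3, 9.9]
width: 0.005
grasp_force: 4.9
```

{"api": "servo_tool", "payload": {
  "motion": [
    {"delta_pos": [0,0.01,0],"roll": 0},
    {"delta_pos": [0,0.02,0],"roll": 0},
    {"delta_pos": [0,0.03,0],"roll": 0},
    {"delta_pos": [0,0.04,0],"roll": 0},
    {"delta_pos": [0,0.04,0],"roll": 0}
  ]
}}

```text
time_s: 10.9
ee_pos: [0.5444, -0.2492, 0.1533]
orientation: [0.804, 0.594, -0.001, -0.002]
force: [-16.4, 6.2, 37.7]
width: 0.002
grasp_force: 18.9
```

```bash
python3 v.py w6
```

```text
[ 0.54439699 -0.24915534  0.1532577 ] [-16.54285012   6.97099143  37.49527271] 72.8804113635796 0.006433291233511095 18.768258914351463
0 73.0 [277.3 276.8 225.3 225.9]
20 73.0 [275.3 277.1 226.5 229.2]
30 72.0 [273.  276.  228.2 231.7]
35 72.0 [271.6 275.1 229.3 233.2]
40 72.0 [270.  274.1 230.6 234.8]
50 72.0 [266.3 271.4 233.5 238.3]
60 72.0 [262.1 268.  236.8 242.1]
70 72.0 [257.4 263.9 240.5 246.1]
80 72.0 [252.5 259.4 244.4 250.3]
90 72.0 [247.5 254.6 248.5 254.5]
100 72.0 [242.7 249.6 252.7 258.6]
110 72.0 [238.3 244.7 256.8 262.5]
64 91 91 92 93 93 92 91 89 88 87 84 84 84 84 84 85 87 90 91 91 90 91 92 94 93 94 94 95 95 95 94 94 93 93 86 79 99 137 160 168 168 168 167 167 169 170 170 169 169 168 169 171 170 168 167 169 171 171 170 168 168 168 166 166 168 170 169 169 174 188 200 205 204 195 166 124 95 88 86 85 84 85 84 86 88 88 88 87 86 86 86 86 87 88 89 89 90 88 88 87 88 89 91 91 92 93 93 91 91 91
72 87 89 89 90 93 92 92 92 90 90 88 88 87 85 84 83 83 85 86 88 90 91 91 90 91 92 93 93 92 95 95 95 96 93 89 83 98 132 159 168 169 167 167 168 170 170 169 170 170 169 168 171 170 169 168 170 172 172 170 169 169 169 167 166 169 171 169 170 173 188 200 205 205 198 173 130 98 90 90 88 87 85 84 84 84 85 87 88 89 87 86 87 87 86 87 89 88 89 89 89 89 87 87 89 90 91 92 93 93 91
80 88 86 87 87 88 89 91 91 93 93 92 90 89 88 87 84 84 83 82 83 84 87 89 90 91 91 91 91 92 92 93 93 94 93 86 79 95 131 158 168 169 168 168 168 170 171 170 170 170 168 169 170 171 169 169 170 171 172 171 169 169 169 167 167 169 171 170 169 174 189 201 205 206 199 177 135 101 91 92 92 90 89 88 86 84 84 84 85 87 88 88 88 87 86 87 87 87 89 88 88 89 89 87 87 86 88 88 90 93 93
```

{"api": "servo_tool", "payload": {
  "motion": [
    {"delta_pos": [0,0,-0.05],"roll": 0},
    {"delta_pos": [0,0,-0.1],"roll": 0},
    {"delta_pos": [0,0,-0.1],"roll": 0}
  ]
}}

```text
time_s: 11.32
ee_pos: [0.5465, -0.2501, 0.1713]
orientation: [0.804, 0.594, 0.0, 0.001]
force: [-0.1, -0.1, -0.3]
width: 0.007
grasp_force: 0.0
```

```bash
python3 v.py w7 | awk 'NR==1||NR==15||/^[2-7]0 /'
```

```text
[ 0.54621142 -0.24991594  0.1708077 ] [ 0.20294647 -0.07055851 -0.23108047] 72.878874244485 0.00353393163974281 0.0
20 74.0 [268.8 270.5 224.5 226.9]
30 74.0 [266.7 269.5 226.1 229.3]
40 74.0 [263.9 267.7 228.2 232.1]
50 74.0 [260.5 265.2 230.9 235.3]
60 74.0 [256.7 262.  233.9 238.8]
70 74.0 [252.4 258.4 237.3 242.6]
74 86 88 89 92 92 94 94 92 90 89 88 86 85 84 83 83 84 87 89 91 91 92 91 92 93 93 94 94 96 95 95 93 89 81 82 103 125 135 135 136 137 137 136 137 137 137 138 138 136 136 137 141 155 186 211 218 219 216 202 164 122 96 94 95 95 95 95 94 93 92 91 91 89 88 87 86 85 84 84 85 87 88 89 88 87 87 86 87 87 89 89 90 89 88 87 88 89 90 91 93 93 93 91 91 90 90 91 90 90 89
```

Numbers only this time: the handle rolled up the vee wall and back down, so t is still about 65°. Next plan is to regrip deep and set it on the flat. With one finger touching, moving right and up together should then roll it back without slip.

{"api": "servo_tool", "payload": {
  "hand": 0.45,
  "motion": [
    {"delta_pos": [0,-0.01,-0.2],"roll": 0},
    {"delta_pos": [0,-0.02,-0.2],"roll": 0},
    {"delta_pos": [0,-0.02,0],"roll": 0},
    {"delta_pos": [0,-0.02,0.2],"roll": 0},
    {"delta_pos": [0,-0.02,0.28],"roll": 0}
  ]
}}

```text
time_s: 12.0
ee_pos: [0.5406, -0.2479, 0.1117]
orientation: [0.804, 0.594, -0.001, -0.002]
force: [0.8, 0.9, -0.3]
width: 0.527
grasp_force: 0.0
```

{"api": "servo_tool", "payload": {
  "hand": 1,
  "motion": [
    {"delta_pos": [0,0,0],"roll": 0},
    {"delta_pos": [0,0,0],"roll": 0},
    {"delta_pos": [0,0,0],"roll": 0},
    {"delta_pos": [0,0,0],"roll": 0}
  ]
}}

```text
time_s: 12.5
ee_pos: [0.5432, -0.2491, 0.116]
orientation: [0.804, 0.594, 0.001, 0.001]
force: [2.4, -1.4, 3.5]
width: 0.314
grasp_force: 30.0
```

{"api": "servo_tool", "payload": {
  "motion": [
    {"delta_pos": [0,0,-0.06],"roll": 0},
    {"delta_pos": [0,0,-0.12],"roll": 0},
    {"delta_pos": [0,-0.09,-0.12],"roll": 0},
    {"delta_pos": [0,-0.175,-0.12],"roll": 0},
    {"delta_pos": [0,-0.175,-0.12],"roll": 0}
  ]
}}

```text
time_s: 13.12
ee_pos: [0.5073, -0.2378, 0.1388]
orientation: [0.805, 0.594, -0.0, -0.001]
force: [0.3, -0.4, -2.8]
width: 0.317
grasp_force: 30.0
```

{"api": "servo_tool", "payload": {
  "motion": [
    {"delta_pos": [0,0,0.03],"roll": 0},
    {"delta_pos": [0,0,0.05],"roll": 0},
    {"delta_pos": [0,0,0.055],"roll": 0},
    {"delta_pos": [0,0,0.055],"roll": 0}
  ]
}}

```text
time_s: 13.62
ee_pos: [0.5088, -0.2383, 0.1274]
orientation: [0.804, 0.594, -0.0, -0.0]
force: [0.4, -0.1, -2.8]
width: 0.319
grasp_force: 30.0
```

{"api": "servo_tool", "payload": {
  "motion": [
    {"delta_pos": [0,0,0.005],"roll": 0},
    {"delta_pos": [0,0,0.008],"roll": 0},
    {"delta_pos": [0,0,0.008],"roll": 0}
  ]
}}

```text
time_s: 14.0
ee_pos: [0.5087, -0.2383, 0.1261]
orientation: [0.804, 0.594, -0.0, -0.0]
force: [-0.3, 0.8, -3.4]
width: 0.319
grasp_force: 30.0
```

{"api": "servo_tool", "payload": {
  "motion": [
    {"delta_pos": [0,0,0.006],"roll": 0},
    {"delta_pos": [0,0,0.006],"roll": 0}
  ]
}}

```text
time_s: 14.25
ee_pos: [0.5086, -0.2383, 0.1248]
orientation: [0.805, 0.594, -0.0, -0.0]
force: [0.9, 0.1, -3.0]
width: 0.318
grasp_force: 30.0
```

{"api": "servo_tool", "payload": {
  "motion": [
    {"delta_pos": [0,0,0.006],"roll": 0},
    {"delta_pos": [0,0,0.006],"roll": 0}
  ]
}}

```text
time_s: 14.5
ee_pos: [0.5087, -0.2383, 0.1236]
orientation: [0.804, 0.594, -0.0, -0.0]
force: [0.2, -0.2, -2.5]
width: 0.322
grasp_force: 30.0
```

{"api": "servo_tool", "payload": {
  "motion": [
    {"delta_pos": [0,0,0.006],"roll": 0},
    {"delta_pos": [0,0,0.006],"roll": 0}
  ]
}}

```text
time_s: 14.75
ee_pos: [0.5087, -0.2383, 0.1224]
orientation: [0.804, 0.594, -0.0, -0.0]
force: [-0.4, -0.2, -2.3]
width: 0.321
grasp_force: 30.0
```

{"api": "servo_tool", "payload": {
  "motion": [
    {"delta_pos": [0,0,0.006],"roll": 0},
    {"delta_pos": [0,0,0.006],"roll": 0}
  ]
}}

```text
time_s: 15.0
ee_pos: [0.5087, -0.2383, 0.1212]
orientation: [0.804, 0.594, -0.0, -0.0]
force: [-0.1, 0.3, -2.2]
width: 0.317
grasp_force: 30.0
```

{"api": "servo_tool", "payload": {
  "motion": [
    {"delta_pos": [0,0,0.01],"roll": 0},
    {"delta_pos": [0,0,0.02],"roll": 0},
    {"delta_pos": [0,0,0.025],"roll": 0},
    {"delta_pos": [0,0,0.025],"roll": 0}
  ]
}}

```text
time_s: 15.5
ee_pos: [0.5082, -0.2382, 0.1162]
orientation: [0.804, 0.594, -0.0, -0.0]
force: [-3.5, 0.6, 3.2]
width: 0.315
grasp_force: 30.0
```

```bash
python3 - <<'E'
from h import *
d=img("scene"); s=sensors.get_state(); print(s["ee_pos"],s["force"])
cv2.imwrite("pics/s1.png",cv2.resize(d["image"][190:270,185:295],None,fx=7,fy=7,interpolation=cv2.INTER_CUBIC)[:,:,::-1])
E
```

```text
[ 0.50825088 -0.23813067  0.11620527] [-3.23234748  2.11900794  2.836956  ]
```

View pics/s1.png

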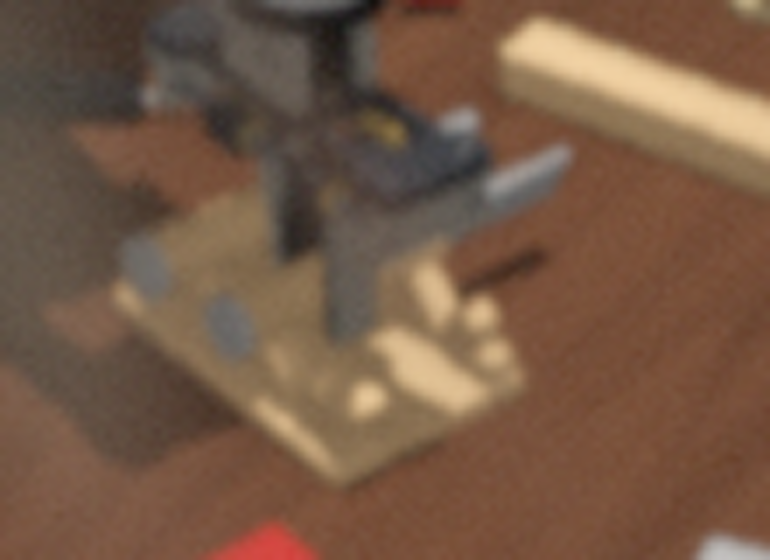

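The crop shows pegs around the vees (430,290 and 365,400), so the rail between them is lower. My earlier "flat" was really a peg flank, which explains the free roll. I'll shift toward the middle and lower there.

{"api": "servo_tool", "payload": {
  "motion": [
    {"delta_pos": [0,0,-0.01],"roll": 0},
    {"delta_pos": [0,-0.045,-0.01],"roll": 0},
    {"delta_pos": [0,-0.045,0.005],"roll": 0},
    {"delta_pos": [0,-0.045,0.015],"roll": 0},
    {"delta_pos": [0,-0.045,0.015],"roll": 0}
  ]
}}

```text
time_s: 16.18
ee_pos: [0.5002, -0.2357, 0.1131]
orientation: [0.804, 0.594, -0.0, -0.0]
force: [0.7, -0.6, -2.1]
width: 0.322
grasp_force: 30.0
```

{"api": "servo_tool", "payload": {
  "motion": [
    {"delta_pos": [0,0,0.01],"roll": 0},
    {"delta_pos": [0,0,0.018],"roll": 0},
    {"delta_pos": [0,0,0.018],"roll": 0}
  ]
}}

```text
time_s: 16.55
ee_pos: [0.5001, -0.2356, 0.1095]
orientation: [0.804, 0.594, -0.0, -0.0]
force: [0.3, 1.1, -3.7]
width: 0.319
grasp_force: 30.0
```

{"api": "servo_tool", "payload": {
  "motion": [
    {"delta_pos": [0,0,0.01],"roll": 0},
    {"delta_pos": [0,0,0.018],"roll": 0},
    {"delta_pos": [0,0,0.018],"roll": 0}
  ]
}}

```text
time_s: 16.92
ee_pos: [0.5003, -0.2358, 0.1085]
orientation: [0.804, 0.594, 0.0, 0.0]
force: [-8.6, 3.4, 30.6]
width: 0.321
grasp_force: 30.0
```

{"api": "servo_tool", "payload": {
  "motion": [
    {"delta_pos": [0,0,-0.012],"roll": 0},
    {"delta_pos": [0,0,-0.012],"roll": 0}
  ]
}}

```text
time_s: 17.18
ee_pos: [0.5004, -0.2359, 0.1088]
orientation: [0.804, 0.594, 0.0, 0.0]
force: [-0.7, -0.4, 5.2]
width: 0.311
grasp_force: 30.0
```

{"api": "servo_tool", "payload": {
  "hand": 0.6,
  "motion": [
    {"delta_pos": [0,0,0],"roll": 0},
    {"delta_pos": [0,0,0],"roll": 0}
  ]
}}

```text
time_s: 17.42
ee_pos: [0.5001, -0.2356, 0.1082]
orientation: [0.804, 0.594, -0.0, -0.0]
force: [0.1, 0.9, 0.2]
width: 0.397
grasp_force: 0.0
```

```bash
sed -e 's/^M=.*/T=s["ee_pos"]; M=np.array([T[0],T[1],float(sys.argv[2])])/' v.py > v2.py; python3 v2.py w8 .043|cut -c1-420
```

```text
[ 0.50009088 -0.23562354  0.10825243] [-0.48946853  0.04689237 -0.24597071] 72.87819972390685 0.40047431728427807 0.0
0 65.0 [286.  285.1 219.7 220.6]
20 64.0 [283.7 285.7 221.5 224.9]
30 64.0 [281.  284.5 223.7 228.1]
35 64.0 [279.2 283.5 225.1 230. ]
40 64.0 [277.2 282.3 226.7 232. ]
50 64.0 [272.6 279.  230.3 236.4]
60 64.0 [267.1 274.7 234.5 241.1]
70 64.0 [261.1 269.5 239.1 246.1]
80 64.0 [254.7 263.7 244.  251.3]
90 64.0 [248.2 257.4 249.1 256.5]
100 64.0 [242.  251.  254.3 261.6]
110 64.0 [236.2 244.6 259.5 266.5]
55 84 85 85 83 84 84 84 83 83 83 83 84 82 82 82 82 84 87 89 90 89 89 88 89 88 88 89 89 89 89 89 88 88 86 83 76 91 118 131 134 133 133 134 134 134 134 135 134 134 133 133 135 136 136 134 133 131 132 132 134 135 146 174 202 214 215 216 216 215 208 178 129 93 83 83 82 82 82 81 83 85 89 89 90 90 89 90 90 91 92 92 91 93 92 94 94 93 94 91 93 92 91 90 89 89 90 90 91 91 90
63 84 86 85 85 85 84 85 83 83 83 82 83 83 83 83 83 83 84 87 89 89 90 89 90 88 88 89 89 89 89 89 88 87 85 76 67 81 112 129 133 133 133 134 134 134 134 135 135 135 134 134 135 137 136 134 133 134 132 133 132 129 143 175 204 214 216 216 216 215 210 185 136 97 87 85 85 83 81 82 81 82 82 84 87 88 89 90 90 90 90 90 91 90 91 92 93 92 93 93 93 93 92 92 92 91 89 90 89 90 90
71 84 84 84 84 84 85 84 85 84 84 83 83 83 83 83 83 84 85 86 88 88 88 89 90 89 90 90 89 89 89 90 90 89 82 72 70 87 112 128 133 134 135 134 135 136 135 134 135 135 134 134 135 137 136 135 134 133 134 134 135 137 149 177 203 215 216 216 216 216 212 189 141 100 90 88 87 85 84 83 83 82 81 82 81 84 85 88 90 89 90 89 89 89 90 90 90 91 93 93 94 93 94 93 93 93 92 91 90 89 90
```

It stays put on the flat at t≈65° (237/262/271). Now the diagonal roll: 3.4 mm to touch, then 8 mm right and up.

{"api": "servo_tool", "payload": {
  "motion": [
    {"delta_pos": [0,0.017,0],"roll": 0},
    {"delta_pos": [0,0.029,-0.01],"roll": 0},
    {"delta_pos": [0,0.039,-0.02],"roll": 0},
    {"delta_pos": [0,0.049,-0.03],"roll": 0},
    {"delta_pos": [0,0.059,-0.04],"roll": 0}
  ]
}}

```text
time_s: 18.1
ee_pos: [0.5099, -0.2386, 0.116]
orientation: [0.804, 0.594, -0.001, -0.002]
force: [-7.1, 1.1, -1.1]
width: 0.398
grasp_force: 3.8
```

```bash
python3 v2.py w9 .043|cut -c1-420
```

```text
[ 0.50983601 -0.23860738  0.11610309] [-5.57199166 -0.08418219 -1.35577471] 72.89522517467695 0.3991626420625068 2.924344539642334
0 66.0 [284.9 284.1 222.  222.8]
20 66.0 [282.7 284.7 223.6 226.8]
30 66.0 [280.1 283.5 225.7 229.9]
35 66.0 [278.4 282.5 227.  231.7]
40 66.0 [276.5 281.3 228.5 233.6]
50 66.0 [272.  278.1 232.  237.8]
60 66.0 [266.9 274.  236.  242.3]
70 66.0 [261.2 269.2 240.3 247.1]
80 66.0 [255.1 263.6 245.  252. ]
90 66.0 [249.  257.7 249.9 257. ]
100 66.0 [243.1 251.6 254.9 261.9]
110 66.0 [237.6 245.6 259.8 266.6]
57 83 82 85 87 88 90 90 90 89 89 88 90 89 90 90 91 89 89 94 121 159 182 188 189 190 189 187 186 187 188 190 191 191 189 190 190 190 189 187 189 191 192 190 186 186 189 190 193 194 192 191 188 187 188 190 188 185 184 186 189 191 191 190 187 185 186 186 186 186 181 164 135 106 94 92 93 94 94 94 94 94 94 93 92 92 91 92 90 89 92 91 91 92 91 91 90 89 89 92 91 91 92 93 92 91 91 90 90 91 89
65 84 84 83 85 87 89 89 89 91 90 90 89 89 89 90 91 90 90 92 111 146 176 188 190 191 189 187 188 187 188 190 191 191 190 190 191 191 190 187 189 191 192 190 188 186 188 191 193 193 193 191 189 188 189 190 188 186 185 187 190 192 192 190 187 186 186 186 187 186 182 166 135 105 92 91 90 92 93 93 94 94 95 93 94 93 93 93 92 92 91 90 90 90 90 90 91 91 90 89 90 90 90 92 92 92 92 91 91 90 90
73 84 83 84 85 86 87 88 88 89 90 90 90 91 89 89 90 89 90 95 114 148 177 189 190 190 190 188 187 187 188 190 191 190 191 190 191 190 189 188 188 192 193 191 188 187 190 191 193 193 193 192 189 188 190 191 189 188 186 187 190 192 192 190 188 186 187 187 186 187 184 170 135 104 92 91 91 89 91 92 92 93 93 93 94 94 95 93 94 93 93 92 92 90 90 91 90 90 90 90 90 89 90 91 91 92 93 93 92 92 91
```

Now 220–270, so t≈45°, and it has stopped against the right peg. I'll grip, lift, move left, set it down and repeat a small roll.

{"api": "servo_tool", "payload": {
  "hand": 1,
  "motion": [
    {"delta_pos": [0,-0.017,0],"roll": 0},
    {"delta_pos": [0,-0.017,0],"roll": 0},
    {"delta_pos": [0,-0.017,0],"roll": 0}
  ]
}}

```text
time_s: 18.52
ee_pos: [0.5065, -0.2375, 0.1157]
orientation: [0.804, 0.594, -0.001, -0.002]
force: [-4.9, 0.9, -2.1]
width: 0.321
grasp_force: 30.0
```

{"api": "servo_tool", "payload": {
  "motion": [
    {"delta_pos": [0,0,-0.015],"roll": 0},
    {"delta_pos": [0,-0.02,-0.015],"roll": 0},
    {"delta_pos": [0,-0.03,-0.015],"roll": 0},
    {"delta_pos": [0,-0.03,-0.015],"roll": 0}
  ]
}}

```text
time_s: 19.02
ee_pos: [0.5028, -0.2366, 0.1198]
orientation: [0.805, 0.594, 0.0, 0.001]
force: [0.7, -0.0, -2.7]
width: 0.323
grasp_force: 30.0
```

```bash
python3 v2.py w10 .046|cut -c1-420 | grep -v "^[7-9]0 "
```

```text
[ 0.5028081  -0.23652915  0.11975817] [-0.40296798  0.61954278 -2.69463461] 72.87184367982886 0.315788208877284 29.991821944713593
0 66.0 [284.  283.2 221.4 222.1]
20 66.0 [281.8 283.8 223.  226.2]
30 66.0 [279.2 282.6 225.  229.2]
35 66.0 [277.6 281.7 226.4 231. ]
40 66.0 [275.7 280.5 227.8 232.9]
50 66.0 [271.3 277.3 231.3 237. ]
60 66.0 [266.2 273.3 235.2 241.6]
100 66.0 [242.5 251.  254.1 261. ]
110 66.0 [237.1 245.  259.  265.7]
57 85 84 84 84 84 83 84 84 83 82 82 82 81 83 87 89 89 89 89 88 88 90 88 88 90 94 113 146 175 186 188 188 187 186 184 184 186 187 189 189 187 187 187 188 188 185 186 188 190 188 186 183 184 187 189 191 190 190 188 186 186 188 187 185 183 182 185 188 189 189 186 185 182 184 185 186 185 178 157 121 95 91 91 91 92 92 92 93 93 93 93 92 91 91 91 90 90 90 90 91 90 91 90 90 89 89 89 90 90 92
65 85 85 84 84 84 85 85 83 83 83 84 82 83 84 85 87 88 90 89 89 89 89 89 89 89 94 115 151 176 185 187 188 187 185 185 184 186 188 189 189 188 187 188 188 187 186 186 188 190 190 187 184 185 188 190 191 190 190 188 186 187 187 188 187 183 183 185 189 191 190 186 185 183 184 185 186 184 177 154 121 97 90 91 90 90 91 91 91 92 93 93 93 94 93 92 92 91 91 90 90 89 90 91 90 90 89 90 89 90 90
73 83 84 85 84 85 83 84 83 84 83 83 82 83 83 84 85 86 87 89 88 90 90 90 89 88 91 110 143 171 184 188 187 187 186 185 185 186 187 189 189 190 188 188 189 188 187 185 187 190 190 187 185 186 187 189 191 191 190 188 187 187 188 188 187 185 184 186 189 191 189 187 184 183 185 184 187 185 179 156 124 98 91 89 89 89 90 90 89 90 91 92 93 94 93 94 93 92 91 92 91 90 89 89 90 89 90 90 90 90 89
```

t≈42° (226.8–278.3) and the grip is good. One more small roll of about 7°.

{"api": "servo_tool", "payload": {
  "motion": [
    {"delta_pos": [0,0,0.01],"roll": 0},
    {"delta_pos": [0,0,0.017],"roll": 0},
    {"delta_pos": [0,0,0.017],"roll": 0}
  ]
}}

```text
time_s: 19.45
ee_pos: [0.5024, -0.2363, 0.1159]
orientation: [0.804, 0.594, -0.0, -0.0]
force: [-0.5, -0.5, -1.3]
width: 0.318
grasp_force: 30.0
```

{"api": "servo_tool", "payload": {
  "hand": 0.6,
  "motion": [
    {"delta_pos": [0,0,0],"roll": 0},
    {"delta_pos": [0,0,0],"roll": 0},
    {"delta_pos": [0,0.017,0.004],"roll": 0},
    {"delta_pos": [0,0.024,-0.003],"roll": 0},
    {"delta_pos": [0,0.031,-0.01],"roll": 0}
  ]
}}

```text
time_s: 20.08
ee_pos: [0.5085, -0.2383, 0.1182]
orientation: [0.804, 0.594, 0.0, 0.0]
force: [0.6, -0.5, 0.8]
width: 0.404
grasp_force: 0.0
```

{"api": "servo_tool", "payload": {
  "hand": 1,
  "motion": [
    {"delta_pos": [0,-0.017,0],"roll": 0},
    {"delta_pos": [0,-0.017,0],"roll": 0},
    {"delta_pos": [0,-0.017,0],"roll": 0}
  ]
}}

```text
time_s: 20.45
ee_pos: [0.505, -0.2372, 0.1182]
orientation: [0.804, 0.594, -0.0, -0.0]
force: [-1.6, 1.1, 2.9]
width: 0.313
grasp_force: 30.0
```

{"api": "servo_tool", "payload": {
  "motion": [
    {"delta_pos": [0,0,-0.1],"roll": 0},
    {"delta_pos": [0,0,-0.3],"roll": 0},
    {"delta_pos": [0,0,-0.5],"roll": 0},
    {"delta_pos": [0,0,-0.6],"roll": 0},
    {"delta_pos": [0,0,-0.6],"roll": 0}
  ]
}}

```text
time_s: 21.08
ee_pos: [0.5056, -0.2375, 0.2391]
orientation: [0.804, 0.594, 0.001, 0.001]
force: [-1.1, -0.3, -2.7]
width: 0.32
grasp_force: 30.0
```

```bash
python3 v2.py w11 .165|cut -c1-420 | grep -v "^[7-9]0 "
```

```text
[ 0.50492108 -0.23715689  0.23785794] [ 0.64360256  0.11049889 -2.85654241] 72.87931578706115 0.3152155276331785 29.9849134683609
0 66.0 [282.4 281.7 219.9 220.7]
20 66.0 [280.2 282.2 221.6 224.8]
30 66.0 [277.6 281.  223.6 227.8]
35 66.0 [275.9 280.  225.  229.6]
40 66.0 [274.1 278.8 226.5 231.5]
50 66.0 [269.6 275.7 229.9 235.7]
60 66.0 [264.5 271.6 233.8 240.2]
100 66.0 [240.9 249.4 252.7 259.6]
110 66.0 [235.5 243.4 257.6 264.3]
57 83 83 84 86 86 87 87 87 86 86 86 86 85 85 84 84 84 83 82 83 84 83 90 124 169 196 205 206 206 206 205 204 203 203 203 205 208 209 207 207 206 206 207 207 206 204 204 206 210 209 207 204 202 202 205 207 209 210 210 209 207 205 205 206 206 206 202 201 201 203 207 209 208 207 204 201 194 181 167 157 142 115 95 90 88 89 89 89 89 89 89 90 91 92 93 92 92 91 89 89 88 87 85 84 83 83 84 85 85 85
65 84 83 82 82 83 84 85 87 87 86 87 85 87 85 85 85 83 84 83 83 82 83 93 124 166 196 205 206 206 207 206 205 203 203 204 205 207 208 208 207 206 207 208 207 206 204 204 207 209 210 209 205 203 203 205 208 210 211 210 209 207 205 206 206 206 205 203 202 201 204 207 210 209 207 204 202 195 183 168 157 140 114 95 90 92 90 89 90 89 88 88 88 89 88 90 91 92 93 93 90 91 90 88 87 86 85 84 82 84 85
73 84 85 85 83 82 82 82 84 85 86 86 87 85 84 85 85 84 83 84 83 83 84 93 124 168 196 206 207 207 207 206 205 203 204 204 205 208 209 208 207 207 207 208 208 207 205 204 206 210 210 208 205 203 204 206 209 210 211 210 209 208 205 206 207 207 206 203 202 202 205 208 210 209 207 205 201 196 183 168 155 138 114 96 91 90 90 91 91 90 89 89 87 89 88 88 88 89 91 92 93 93 92 91 89 88 88 87 85 83 82
```

t≈31° (223.7/277.5/280.7), close enough to 35°. Now on to the rack for a closer look.

```bash
cat > mid.py <<'E'
from h import *
# where is the handle end (60) and blade shoulder (75) along tool x, from w11
w=img("wrist"); s=sensors.get_state(); a=np.radians(yaw()); ex=np.array([np.cos(a),np.sin(a),0])
M=s["ee_pos"]-[0,0,.0735]
for y,h in((.06,.015),(.06,.009),(.075,.009),(.075,0.002),(.14,0)): print(y,h,proj(w,M+ex*y+np.array([0,0,h])).round(1))
I=w["image"]; print([(r,I[r,250:256].mean((0)).astype(int).tolist()) for r in range(96,170,2)])
print("to view1",move([.46,.13,.32],93.3))
E
python3 mid.py
```

```text
0.06 0.015 [[253.  145.7]]
0.06 0.009 [[253.  143.9]]
0.075 0.009 [[253.1 114. ]]
0.075 0.002 [[253.  113.4]]
0.14 0 [[253.1  -5.1]]
[(96, [212, 207, 205]), (98, [212, 208, 206]), (100, [212, 208, 206]), (102, [211, 208, 206]), (104, [212, 208, 206]), (106, [212, 208, 206]), (108, [210, 206, 204]), (110, [203, 199, 197]), (112, [230, 227, 225]), (114, [231, 228, 226]), (116, [230, 228, 226]), (118, [230, 227, 226]), (120, [230, 227, 226]), (122, [230, 227, 226]), (124, [230, 227, 226]), (126, [229, 227, 226]), (128, [229, 226, 225]), (130, [229, 227, 225]), (132, [229, 226, 225]), (134, [229, 227, 225]), (136, [229, 226, 224]), (138, [225, 221, 220]), (140, [194, 173, 155]), (142, [240, 202, 126]), (144, [247, 232, 151]), (146, [247, 233, 153]), (148, [247, 233, 153]), (150, [247, 233, 153]), (152, [247, 233, 153]), (154, [247, 233, 154]), (156, [247, 233, 153]), (158, [247, 233, 152]), (160, [247, 233, 152]), (162, [247, 233, 152]), (164, [247, 233, 152]), (166, [247, 233, 152]), (168, [247, 233, 152])]
to view1 [ 1.688 -0.753 -0.415 -0.227]
```

{"api": "servo_tool", "payload": {
  "motion": [
    {"delta_pos": [0.1,-0.05,-0.2],"roll": 0},
    {"delta_pos": [0.35,-0.15,-0.415],"roll": -0.1},
    {"delta_pos": [0.62,-0.3,-0.415],"roll": -0.2},
    {"delta_pos": [0.9,-0.45,-0.415],"roll": -0.227},
    {"delta_pos": [1,-0.6,-0.415],"roll": -0.227}
  ]
}}

```text
time_s: 21.8
ee_pos: [0.4483, -0.0085, 0.3197]
orientation: [0.686, 0.728, -0.001, -0.001]
force: [1.1, -0.5, -2.6]
width: 0.321
grasp_force: 30.0
```

```bash
python3 -c "
from h import *
print(move([.46,.13,.32],93.3))"
```

```text
[ 0.688  0.1   -0.002  0.001]
```

{"api": "servo_tool", "payload": {
  "motion": [
    {"delta_pos": [0.25,0.03,0],"roll": 0},
    {"delta_pos": [0.5,0.1,0],"roll": 0},
    {"delta_pos": [0.68,0.1,0],"roll": 0},
    {"delta_pos": [0.69,0.1,0],"roll": 0}
  ]
}}

```text
time_s: 22.3
ee_pos: [0.4606, 0.1299, 0.3194]
orientation: [0.685, 0.728, -0.001, -0.001]
force: [0.0, -0.2, -1.8]
width: 0.314
grasp_force: 30.0
```

```bash
python3 - <<'E'
from h import *
import pickle
w=img("wrist"); d=img("top"); s=sensors.get_state(); print(s["ee_pos"],yaw()); pickle.dump(w,open("v1.pkl","wb"))
cv2.imwrite("pics/r1.png",cv2.resize(w["image"],(800,600),interpolation=cv2.INTER_CUBIC)[:,:,::-1])
print(move([.66,.13,.32],93.3))
E
```

```text
[0.46069284 0.12809454 0.31977902] 93.3859119583125
[-0.049  0.995 -0.001  0.001]
```

View pics/r1.png

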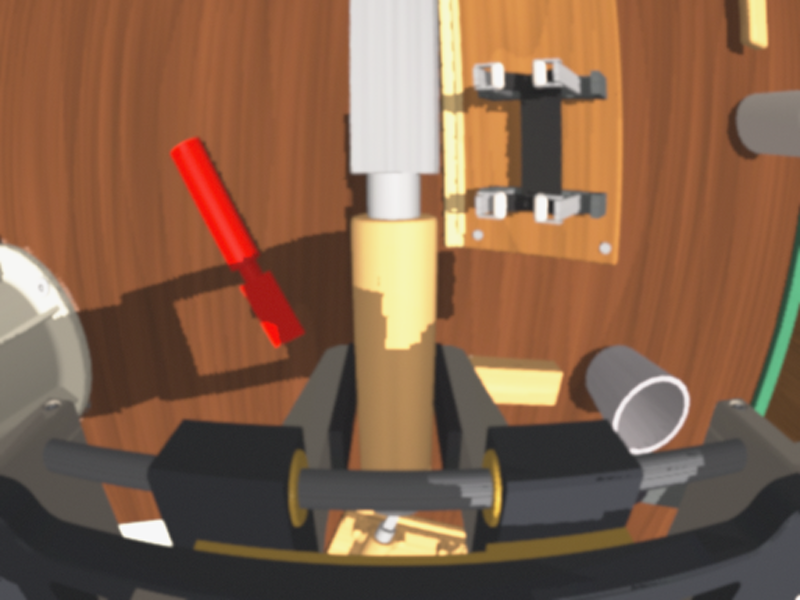

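The view (800x600) shows the rack at right: jaws and rollers near (488,78), (545,73), (497,204) and (547,206). The black saddle is at (542,140), and the board corners are (462,245) and (617,263). Picture views are used up, so from here I work numerically with two wrist views.

{"api": "servo_tool", "payload": {
  "motion": [
    {"delta_pos": [0,0.25,0],"roll": 0},
    {"delta_pos": [0,0.55,0],"roll": 0},
    {"delta_pos": [0,0.85,0],"roll": 0},
    {"delta_pos": [0,0.995,0],"roll": 0},
    {"delta_pos": [0,0.995,0],"roll": 0}
  ]
}}

```text
time_s: 23.02
ee_pos: [0.6613, 0.1378, 0.3194]
orientation: [0.687, 0.727, -0.001, -0.0]
force: [-0.3, 0.2, -2.3]
width: 0.32
grasp_force: 30.0
```

```bash
python3 - <<'E'
from h import *
import pickle
w2=img("wrist"); pickle.dump(w2,open("v2.pkl","wb")); w1=pickle.load(open("v1.pkl","rb"))
print(sensors.get_state()["ee_pos"])
for n in("saddle","board","clip_home"):
    print(n,[(np.round(q["location"],3).tolist(),round(q["score"],2)) for q in spot_in("wrist",n)][:2],[(q["pixels"].sum(),np.argwhere(q["pixels"]).min(0),np.argwhere(q["pixels"]).max(0)) for q in trace("wrist",n)][:1])
for k,w in(("v1",w1),("v2",w2)):
    # predicted region of rack
    p=proj(w,[[x,y,z] for x in(.47,.65) for y in(.15,.40) for z in(.03,.13)]); lo=np.clip(p.min(0),0,[511,383]).astype(int); hi=np.clip(p.max(0),0,[511,383]).astype(int); print(k,lo,hi)
    I=w["image"].astype(int); mx=I.max(2); mn=I.min(2)
    for nm,m in(("white",(mn>215)&(mx-mn<25)),("dark",(mx<75))):
        m=m.astype(np.uint8); z=np.zeros_like(m); z[lo[1]:hi[1],lo[0]:hi[0]]=1; m*=z
        N,L,S,C=cv2.connectedComponentsWithStats(m)
        for i in range(1,N):
            if S[i,4]>=12: print(nm,S[i].tolist(),C[i].round(1))
E
```

```text
[0.65997417 0.13800935 0.31960577]
saddle [([0.558, 0.237, 0.083], 0.89)] [(np.int64(1501), array([ 49, 131]), array([122, 175]))]
board [([0.569, 0.241, 0.077], 0.9)] [(np.int64(13431), array([  0, 110]), array([164, 223]))]
clip_home [([0.575, 0.244, 0.08], 0.92)] [(np.int64(13506), array([  0, 109]), array([163, 223]))]
v1 [262   0] [442 180]
white [262, 0, 15, 139, 1603] [268.4  58.8]
white [342, 39, 7, 15, 96] [345.2  45.9]
white [315, 41, 7, 15, 93] [318.2  47.8]
white [317, 124, 7, 15, 95] [319.8 130.9]
white [343, 125, 7, 16, 100] [346.  132.9]
dark [351, 46, 2, 6, 12] [351.5  48.5]
dark [324, 48, 41, 87, 1955] [343.6  88.9]
dark [368, 51, 17, 12, 64] [374.7  58.2]
dark [307, 59, 19, 5, 52] [314.9  61.1]
dark [373, 126, 4, 9, 24] [374.5 130.5]
dark [352, 129, 2, 7, 14] [352.5 132. ]
v2 [74  0] [257 174]
white [224, 0, 33, 140, 4073] [241.2  62.8]
white [130, 37, 8, 17, 105] [133.7  45. ]
white [115, 44, 8, 15, 95] [119.   51.7]
white [120, 123, 9, 16, 107] [124.1 130.1]
white [135, 123, 9, 16, 114] [138.7 130.2]
dark [134, 51, 46, 69, 1266] [163.2  82.1]
dark [181, 52, 15, 4, 29] [187.6  53.1]
```

```bash
cat > tri.py <<'E'
from h import *
import pickle
from scipy.optimize import least_squares
from scipy.spatial.transform import Rotation as Ro
V=[pickle.load(open(f"v{i}.pkl","rb")) for i in(1,2)]
# order: (-14,+42),(+14,+42),(-14,-42),(+14,-42)
U=[np.array([[318.2,47.8],[345.2,45.9],[319.8,130.9],[346,132.9]]),np.array([[119,51.7],[133.7,45],[124.1,130.1],[138.7,130.2]])]
T=[]
for i in range(4):
    f=lambda X:np.r_[proj(V[0],X)[0]-U[0][i],proj(V[1],X)[0]-U[1][i]]
    s=least_squares(f,[.55,.25,.1]); T.append(s.x); print(s.x.round(4),s.fun.round(2))
T=np.array(T); print("du",[np.linalg.norm(T[a]-T[b]).round(4) for a,b in((0,1),(2,3),(0,2),(1,3))])
t=T[1]-T[0]+T[3]-T[2]; print("slope",np.degrees(np.arctan2(t[2],np.hypot(*t[:2]))))
Lp=np.array([[-14,42,13],[14,42,13],[-14,-42,13],[14,-42,13]])/1e3
def mod(p): return Ro.from_euler("ZY",[p[3],-35],degrees=True).apply(Lp)+p[:3]
s=least_squares(lambda p:np.r_[tuple((proj(V[k],mod(p))-U[k]).ravel() for k in(0,1))],[.56,.25,.09,3.]); print("clip_home,yaw",s.x.round(4)); print(s.fun.reshape(2,4,2).round(1))
E
python3 tri.py
```

```text
[0.5149 0.27   0.1097] [-0.01  0.16 -0.02 -0.17]
[0.538  0.2729 0.1248] [ 0.   -0.04  0.    0.04]
[0.523  0.1867 0.1099] [-0.01  0.13 -0.01 -0.14]
[0.5459 0.1885 0.1248] [-0.01  0.22 -0.01 -0.23]
du [np.float64(0.0277), np.float64(0.0273), np.float64(0.0836), np.float64(0.0847)]
slope 33.020991485839765
clip_home,yaw [0.5379 0.2302 0.1067 5.4696]
[[[ 0.  -0. ]
  [ 0.1  0.3]
  [-0.1  0.2]
  [ 0.2 -0. ]]

 [[ 0.2 -0.4]
  [-0.4  0.4]
  [ 0.2 -0.1]
  [-0.2 -0.5]]]
```

The triangulation is clean: roller spacings 27.5 and 84 mm, slope 33°. That puts clip_home at (0.538, 0.230, 0.107) with yaw 5.5°.

```bash
python3 -c "
from h import *
print(move([.5125,.2255,.28],95.5))"
```

```text
[ 0.472 -0.708  0.207 -0.024]
```

{"api": "servo_tool", "payload": {
  "motion": [
    {"delta_pos": [0.1,-0.25,0],"roll": -0.024},
    {"delta_pos": [0.25,-0.5,0],"roll": -0.024},
    {"delta_pos": [0.4,-0.7,0.1],"roll": -0.024},
    {"delta_pos": [0.472,-0.708,0.207],"roll": -0.024},
    {"delta_pos": [0.472,-0.708,0.207],"roll": -0.024}
  ]
}}

```text
time_s: 24.0
ee_pos: [0.5117, 0.2262, 0.279]
orientation: [0.672, 0.741, -0.001, -0.0]
force: [-0.1, 0.2, -1.4]
width: 0.323
grasp_force: 30.0
```

```bash
python3 - <<'E'
from h import *
w=img("wrist"); s=sensors.get_state(); a=np.radians(yaw()); ex=np.array([np.cos(a),np.sin(a),0]); ey=np.array([np.sin(a),-np.cos(a),0])
print(s["ee_pos"],yaw(),s["width"],s["grasp_force"])
M=s["ee_pos"]-[0,0,.0764]
for y,h in((.06,.015),(.075,.007)): print(y,proj(w,M+ex*y+np.array([0,0,h])).round(1))
g=w["image"].astype(int); c=g[90:175,250:256].mean(1); print([(90+i,c[i].astype(int).tolist()) for i in range(len(c)-1) if abs(c[i+1]-c[i]).max()>12])
b=g[66].max(1); print("row66",b[210:295].tolist())
for r in(25,30,35,40):
    t=np.radians(r);u=ey*np.cos(t)+np.array([0,0,1])*np.sin(t);n=-ey*np.sin(t)+np.array([0,0,1])*np.cos(t)
    print(r,proj(w,[M+ex*.1+i*u*.016+j*n*.002 for i in(1,-1) for j in(1,-1)])[:,0].round(1))
print("pre",move([.5125,.2255,.22],95.5))
E
```

```text
[0.51276066 0.22581676 0.27994831] 95.54405589059628 0.31360608575043797 29.984021186828613
0.06 [[256.3 146.9]]
0.075 [[256.3 115.4]]
[(110, [229, 227, 225]), (139, [239, 236, 232]), (140, [228, 213, 194]), (141, [234, 200, 147]), (142, [246, 228, 151])]
row66 [151, 152, 152, 155, 155, 154, 152, 152, 154, 154, 141, 119, 113, 145, 193, 225, 233, 234, 235, 235, 235, 233, 233, 233, 232, 233, 235, 236, 235, 235, 234, 235, 235, 235, 235, 234, 233, 234, 236, 236, 235, 234, 233, 232, 234, 235, 236, 237, 237, 236, 235, 234, 233, 234, 235, 234, 233, 232, 231, 232, 234, 236, 236, 235, 233, 232, 228, 221, 210, 206, 211, 217, 220, 222, 226, 229, 230, 231, 229, 228, 229, 230, 232, 232, 232]
25 [284.  286.6 227.7 231.3]
30 [282.6 285.9 228.8 232.9]
35 [281.  285.  230.  234.6]
40 [279.2 283.8 231.5 236.5]
pre [-0.001 -0.001  0.3    0.   ]
```

```bash
python3 - <<'E'
from h import *
import pickle
for k,T,y in(("v1",[.4607,.1281,.3198],93.39),("v2",[.65997,.1380,.3196],93.4),("now",None,None)):
    if T is None: w=img("wrist"); T=sensors.get_state()["ee_pos"]; y=yaw()
    else: w=pickle.load(open(k+".pkl","rb"))
    T=np.array(T); a=np.radians(y); ex=np.array([np.cos(a),np.sin(a),0]); ey=np.array([np.sin(a),-np.cos(a),0]); M=T-[0,0,.0764]
    C=-np.array(w["R"]).T@w["t"]-T; print(k,"cam rel TCP in tool",np.round([C@ex,C@ey,C[2]],4),"pred",proj(w,[M+ex*.06+[0,0,.015],M+ex*.075+[0,0,.007]]).round(1).tolist())
    g=w["image"].astype(int); c=g[95:175,250:254].mean(1); print([95+i for i in range(len(c)-1) if abs(c[i+1]-c[i]).max()>12])
    m=(g[125,200:310].min(1)>175); q=200+np.nonzero(m)[0]; print("neck cols",q.min(),q.max())
E
```

```text
v1 cam rel TCP in tool [ 0.0839 -0.0007  0.0824] pred [[254.6, 149.4], [254.7, 117.9]]
[110, 139, 140, 141, 142]
neck cols 238 309
v2 cam rel TCP in tool [0.0819 0.0011 0.0826] pred [[250.9, 145.2], [250.9, 113.8]]
[110, 139, 140, 141, 142]
neck cols 223 267
now cam rel TCP in tool [ 0.0825 -0.0014  0.0823] pred [[255.5, 146.4], [255.5, 115.0]]
[110, 139, 140, 141, 142]
neck cols 237 267
```

The camera pose jitters by about 1–1.5 mm, but the relative geometry agrees, so I go in.

{"api": "servo_tool", "payload": {
  "motion": [
    {"delta_pos": [0,0,0.15],"roll": 0},
    {"delta_pos": [0,0,0.3],"roll": 0},
    {"delta_pos": [0,0.027,0.339],"roll": 0},
    {"delta_pos": [0,0.054,0.378],"roll": 0},
    {"delta_pos": [0,0.054,0.378],"roll": 0}
  ]
}}

```text
time_s: 24.72
ee_pos: [0.5245, 0.2266, 0.2044]
orientation: [0.673, 0.74, -0.0, -0.0]
force: [-0.8, 0.2, -2.4]
width: 0.317
grasp_force: 30.0
```

{"api": "servo_tool", "payload": {
  "motion": [
    {"delta_pos": [0,0.006,0.009],"roll": 0},
    {"delta_pos": [0,0.011,0.016],"roll": 0},
    {"delta_pos": [0,0.017,0.025],"roll": 0},
    {"delta_pos": [0,0.017,0.025],"roll": 0}
  ]
}}

```text
time_s: 25.22
ee_pos: [0.5266, 0.2271, 0.1996]
orientation: [0.673, 0.74, -0.0, -0.0]
force: [-5.7, -0.5, 2.5]
width: 0.316
grasp_force: 30.0
```

{"api": "servo_tool", "payload": {
  "motion": [
    {"delta_pos": [0,0.006,0.008],"roll": 0},
    {"delta_pos": [0,0.011,0.016],"roll": 0},
    {"delta_pos": [0,0.014,0.02],"roll": 0},
    {"delta_pos": [0,0.014,0.02],"roll": 0}
  ]
}}

```text
time_s: 25.72
ee_pos: [0.5293, 0.2274, 0.1958]
orientation: [0.673, 0.74, -0.0, -0.001]
force: [-6.1, -0.3, 3.3]
width: 0.319
grasp_force: 30.0
```

{"api": "servo_tool", "payload": {
  "motion": [
    {"delta_pos": [0,0.006,0.008],"roll": 0},
    {"delta_pos": [0,0.011,0.016],"roll": 0},
    {"delta_pos": [0,0.017,0.024],"roll": 0},
    {"delta_pos": [0,0.02,0.029],"roll": 0},
    {"delta_pos": [0,0.02,0.029],"roll": 0}
  ]
}}

```text
time_s: 26.35
ee_pos: [0.534, 0.2278, 0.1892]
orientation: [0.673, 0.74, 0.0, 0.0]
force: [-2.2, -0.7, -3.8]
width: 0.318
grasp_force: 30.0
```

{"api": "servo_tool", "payload": {
  "motion": [
    {"delta_pos": [0,0.006,0.008],"roll": 0},
    {"delta_pos": [0,0.011,0.016],"roll": 0},
    {"delta_pos": [0,0.017,0.024],"roll": 0},
    {"delta_pos": [0,0.019,0.027],"roll": 0},
    {"delta_pos": [0,0.019,0.027],"roll": 0}
  ]
}}

```text
time_s: 26.98
ee_pos: [0.538, 0.228, 0.1836]
orientation: [0.673, 0.74, 0.0, 0.0]
force: [0.4, -0.4, -10.7]
width: 0.318
grasp_force: 30.0
```

{"api": "servo_tool", "payload": {
  "motion": [
    {"delta_pos": [0,0.001,0.006],"roll": 0},
    {"delta_pos": [0,0.002,0.011],"roll": 0},
    {"delta_pos": [0,0.002,0.011],"roll": 0}
  ]
}}

```text
time_s: 27.35
ee_pos: [0.5384, 0.2281, 0.182]
orientation: [0.673, 0.74, 0.0, 0.0]
force: [-0.8, -0.8, -1.8]
width: 0.322
grasp_force: 30.0
```

The force is balanced, so it's home. Letting go and withdrawing straight up.

{"api": "servo_tool", "payload": {
  "hand": 0.52,
  "motion": [
    {"delta_pos": [0,0,0],"roll": 0},
    {"delta_pos": [0,0,0],"roll": 0},
    {"delta_pos": [0,0,0],"roll": 0}
  ]
}}

```text
time_s: 27.72
ee_pos: [0.5386, 0.2283, 0.1821]
orientation: [0.673, 0.74, 0.0, 0.0]
force: [0.5, 0.6, 0.9]
width: 0.479
grasp_force: 0.0
```

{"api": "servo_tool", "payload": {
  "motion": [
    {"delta_pos": [0,0,-0.05],"roll": 0},
    {"delta_pos": [0,0,-0.15],"roll": 0},
    {"delta_pos": [0,0,-0.3],"roll": 0},
    {"delta_pos": [0,0,-0.5],"roll": 0},
    {"delta_pos": [0,0,-0.5],"roll": 0}
  ]
}}

```text
time_s: 28.35
ee_pos: [0.5398, 0.2288, 0.2856]
orientation: [0.673, 0.74, 0.003, 0.001]
force: [0.2, -0.6, -0.2]
width: 0.482
grasp_force: 0.0
```

```bash
python3 - <<'E'
from h import *
from scipy.spatial.transform import Rotation as Ro
w=img("wrist"); s=sensors.get_state(); print(s["ee_pos"],s["force"])
H=np.array([.538,.2302,.1067]); B=Ro.from_euler("ZY",[5.47,-35],degrees=True)
P=lambda x,y,z:proj(w,H+B.apply(np.array([x,y,z])/1e3)).round(1).tolist()
print("handle end",P(0,60,15),"shoulder",P(0,75,2),"rollers",P(-14,42,13),P(14,42,13),P(-14,-42,13),P(14,-42,13))
g=w["image"].astype(int)
for dt in(-15,-10,-5,0,5,10,15):
    R=B*Ro.from_euler("Y",dt,degrees=True); print(dt,[proj(w,H+R.apply(np.array([x,100,2])/1e3))[0].round(1).tolist() for x in(-16,16)])
r=int(P(0,100,2)[0][1]); c0=int(P(0,100,2)[0][0]); print(r,c0-45,g[r,c0-45:c0+45].mean(1).astype(int).tolist())
c=g[:,c0-2:c0+3].mean(1); print([(i,c[i].astype(int).tolist()) for i in range(0,200) if abs(c[i+1]-c[i]).max()>14])
mx=g.max(2);mn=g.min(2); m=((mn>215)&(mx-mn<25)).astype(np.uint8); N,L,S,C=cv2.connectedComponentsWithStats(m)
print([(S[i].tolist(),C[i].round(1).tolist()) for i in range(1,N) if S[i,4]>30 and C[i][1]<300])
E
```

```text
[0.53889813 0.22841648 0.28360198] [ 0.49303252  0.62334634 -1.02195283]
handle end [[239.9, 125.3]] shoulder [[248.9, 107.2]] rollers [[228.7, 144.9]] [[255.0, 147.6]] [[230.7, 232.1]] [[254.7, 239.7]]
-15 [[237.1, 79.8], [260.9, 77.7]]
-10 [[236.0, 79.7], [262.2, 77.8]]
-5 [[235.1, 79.7], [263.5, 77.9]]
0 [[234.2, 79.6], [264.6, 78.0]]
5 [[233.4, 79.5], [265.6, 78.1]]
10 [[232.8, 79.4], [266.5, 78.2]]
15 [[232.3, 79.3], [267.3, 78.3]]
78 203 [114, 117, 118, 117, 117, 117, 116, 118, 121, 147, 202, 230, 238, 240, 241, 241, 240, 237, 234, 235, 236, 232, 215, 181, 157, 147, 129, 110, 114, 153, 209, 233, 239, 239, 239, 239, 239, 240, 240, 240, 240, 240, 240, 239, 240, 241, 240, 239, 239, 240, 241, 241, 240, 239, 239, 239, 239, 239, 240, 241, 239, 236, 227, 215, 197, 178, 166, 161, 159, 158, 156, 155, 153, 153, 154, 156, 157, 156, 155, 155, 156, 158, 161, 162, 162, 162, 161, 159, 157, 158]
[(32, [166, 102, 64]), (33, [171, 113, 83]), (34, [196, 158, 142]), (35, [226, 214, 208]), (124, [244, 243, 241]), (125, [245, 237, 221]), (183, [247, 244, 176]), (184, [246, 223, 143]), (185, [225, 177, 113])]
[([232, 34, 34, 92, 2617], [249.6, 76.1]), ([319, 44, 7, 7, 37], [322.1, 46.7]), ([215, 49, 8, 84, 407], [217.7, 87.6]), ([485, 128, 27, 49, 806], [496.2, 148.5]), ([214, 136, 19, 20, 281], [223.9, 144.4]), ([251, 138, 15, 21, 184], [255.5, 147.8]), ([261, 138, 35, 21, 383], [278.4, 146.9]), ([246, 243, 16, 12, 104], [253.0, 249.4])]
```

Measured: the handle end is within 1 mm of its home prediction, and the blade's angle to the board is within about 5°. Handing in.

```bash
python3 -c "
from workcell import *
print(job.hand_in())"
```

```text
the job is handed in; nothing more can be done
None
```

The wide chisel is snapped into the rack clips, centred to about 1 mm, blade to the long end, flat about 5° off parallel by my measurement, released and handed in at about 28 s; the narrow chisel, pine bar and cup were never touched as far as I could tell, though I took no final check picture of them.

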